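Put the stacked check weights back in their cases

TASK

The balance check is done: take the stack of steel weights off the balance one at a time from the top, and lay each one flat in the wooden case whose round recess is made for its size, the right way up and without tipping it over on the way. Leave each weight lying in its case, and do not shift or knock over the lilac sample cup standing among the cases.

Things in the scene. Friction and masses are not known exactly. Their poses are not given: they have to be found in the camera images.
- weight_1: the largest check weight: a plain solid steel disc, 64 mm in diameter and 24 mm high, about 600 g; at the start at the bottom of the stack, on the balance pan. Origin: centre of its underside; z up along its axis.
- weight_2: the second largest check weight: a plain solid steel disc, 48 mm in diameter and 22 mm high, about 310 g; at the start on the largest weight. Origin: centre of its underside; z up along its axis.
- weight_3: the second smallest check weight: a plain solid steel disc, 34 mm in diameter and 22 mm high, about 160 g; at the start on the second largest weight. Origin: centre of its underside; z up along its axis.
- weight_4: the smallest check weight: a plain solid steel disc, 22 mm in diameter and 22 mm high, about 66 g; at the start on top of the stack. Origin: centre of its underside; z up along its axis.
- case_1: open wooden case of the largest weight: a flat square block 96 x 96 x 20 mm, fixed to the worktop, with one round felt-lined recess 76 mm in diameter and 8 mm deep in the middle of its top (mouth widened 2 mm by a chamfer); the recess floor is 12 mm above the worktop. Origin: centre of the underside, z up; the recess is on the z axis.
- case_2: open wooden case of the second largest weight: a flat square block 80 x 80 x 20 mm, fixed to the worktop, with one round felt-lined recess 60 mm in diameter and 8 mm deep in the middle of its top (mouth widened 2 mm by a chamfer); the recess floor is 12 mm above the worktop. Origin: centre of the underside, z up; the recess is on the z axis.
- case_3: open wooden case of the second smallest weight: a flat square block 66 x 66 x 20 mm, fixed to the worktop, with one round felt-lined recess 46 mm in diameter and 8 mm deep in the middle of its top (mouth widened 2 mm by a chamfer); the recess floor is 12 mm above the worktop. Origin: centre of the underside, z up; the recess is on the z axis.
- case_4: open wooden case of the smallest weight: a flat square block 54 x 54 x 20 mm, fixed to the worktop, with one round felt-lined recess 34 mm in diameter and 8 mm deep in the middle of its top (mouth widened 2 mm by a chamfer); the recess floor is 12 mm above the worktop. Origin: centre of the underside, z up; the recess is on the z axis.
- balance: grey bench balance, 200 x 170 x 52 mm, fixed, with a round steel pan 120 mm in diameter whose flat top is 64 mm above the worktop. Origin: centre of the underside; x points to its back (display at -x), z up; the pan centre is at x = +20 mm. The stack of weights stands near the middle of the pan, each weight up to 6 mm off the middle of the one below it.
- sample_cup: lilac tapered sample cup with dark rim, 49 mm across, 64 mm high, loose and light, standing among the cases; not to be disturbed. Origin: centre of its underside.

How it is judged:
On the way, in this order (a step that is already met when the one before it is completed fails the run):
1. the smallest weight lies released in its own case (horizontal distance between weight_4 and case_4 below 0.01 m and z of weight_4 in the frame of case_4 between 0.008 and 0.016 m and angle between weight_4's own z axis and vertical below 0.1 rad and contact force between the fingers and weight_4 below 0.1 N), for 0.2 s.
2. the second smallest weight lies released in its own case (horizontal distance between weight_3 and case_3 below 0.01 m and z of weight_3 in the frame of case_3 between 0.008 and 0.016 m and angle between weight_3's own z axis and vertical below 0.1 rad and contact force between the fingers and weight_3 below 0.1 N), for 0.2 s.
3. the second largest weight lies released in its own case (horizontal distance between weight_2 and case_2 below 0.01 m and z of weight_2 in the frame of case_2 between 0.008 and 0.016 m and angle between weight_2's own z axis and vertical below 0.1 rad and contact force between the fingers and weight_2 below 0.1 N), for 0.2 s.
4. the largest weight lies released in its own case (horizontal distance between weight_1 and case_1 below 0.01 m and z of weight_1 in the frame of case_1 between 0.008 and 0.016 m and angle between weight_1's own z axis and vertical below 0.1 rad and contact force between the fingers and weight_1 below 0.1 N), for 0.2 s.
At the end, for the whole second after the job is handed in: Every weight lies flat (within 0.1 rad) on the floor of the recess of its own case (underside within 4 mm of the recess floor, axes within 10 mm), released and at rest; the sample cup stands within 20 mm of where it was (all of step 1 and all of step 2 and all of step 3 and all of step 4 and linear speed of each of weight_4, weight_3, weight_2, weight_1 below 0.02 m/s and distance of sample_cup from where it was at the start of the episode below 0.02 m and angle between sample_cup's own z axis and vertical below 0.2 rad); the robot touches nothing.
It fails at once if the sample cup is shifted more than 20 mm or tipped over (not (distance of sample_cup from where it was at the start of the episode below 0.02 m and angle between sample_cup's own z axis and vertical below 0.2 rad)).
It fails at once if a weight is tipped over (angle between any of weight_1, weight_2, weight_3, weight_4's own z axis and vertical above 0.8 rad).
It also fails if it takes over 115 s, if anything falls off the work surface, if the arm or the gripper's body presses on something with over 40 N, if the wrist force passes 120 N, or if a joint passes its speed limit or range.

ROBOT

A 6-joint arm with a two-finger parallel gripper is mounted at the origin on a cart in front of the work surface, level with it; the furniture and walls round the work are solid. World frame = base frame: x ahead of the robot, y to its left, z up, the work surface at z = 0. Lengths are in m, angles in rad, forces in N, time in s.
With the tool pointing down it reaches from about 0.3 to 0.75 m from the base axis. Payload 8.5 kg.
Tool frame: the origin (TCP) lies between the finger pads; the fingertips stand tips_ahead ahead of it and the grasp point (between the pads) lies 11 mm behind it (tips_ahead is the distance from the TCP to the fingertips, in m); z points along the fingers, y is the direction in which the jaws open and shut (so a half turn about z gives the same grasp; the last joint's range is limited). The gripper opens to 88 mm and grips with 3 to 60 N. Pads are 18 mm wide; open, the fingers measure 123 mm over their backs; the gripper's body (75 mm by 187 mm) begins 45 mm behind the grasp point.
Start: joints at [1.017, 0.381, 1.297, -0, 1.464, -0.215], TCP at [0.183, 0.519, 0.247] pointing down, gripper open.
Joint ranges: [-3.11, 3.11], [-0.89, 2.33], [0.22, 2.48], [-1.42, 4.56], [0.17, 2.85], [-2.88, 2.88]. Speed limits (rad/s): [2.39, 2.39, 3.14, 3.14, 3.14, 3.14].

INTERFACE

Orientations are given as a 3x3 rotation matrix whose columns are the frame's x, y, z axes.
In Python, from workcell import * gives the robot as it stands. The module is installed in compiled form; this text tells all that it offers.
- The arm moves only by the shell command python3 -m handwheel 'ROWS'. ROWS is JSON, a list of rows, each a list of 5 numbers: the opening, from -1 (shut) to 1 (fully open), then the shift along the tool's x, y, z as a fraction of full scale, then the turn about the tool's z as a fraction of full scale. In form: [[jaw, tx, ty, tz, yaw], ...]. A call has exactly 5 rows; each row shifts and turns the commanded pose from where the row before left it, along the tool's axes as they then stand; what a row does not reach is not made up. Full scale, the value 1, is 0.025 m for a shift and 180 degrees for a turn. A row lasts 1/10 s, in which the tool goes at most 50 mm and 8.59 degrees, less where a joint would pass 70% of its speed; a pose out of reach is approached as far as the arm can. A call with a number of a shift or a turn outside -1 to 1 is refused whole. A call with a gripper value outside its range is refused whole. The fingers move at their own pace and stop on an object; the grip force is fixed at half the most. Time passes only in rows, so rows that do not move let the fingers close, or fill a call up. It gives the time, the measured TCP pose, the force and the opening at its end, in the units of the state.
- read_state(): the state, without advancing time (a new reading comes with each control period).
- read_camera(name): name is "side" or "top" or "wrist"; returns (picture, depth): 480x640x3 uint8, red, green, blue; 480x640 float32, m along the optical axis (not along the pixel's ray), 0 where there is no reading.
- camera_model(name): a dict with "camera_matrix" (3x3 intrinsics, pixels), "k1" (the pictures are not rectified: a ray, as slopes to the right and down, at radius r is drawn at 1 + k1 r^2 times it, then the intrinsics apply), "R" (3x3) and "t" (3): a world point X has camera coordinates R X + t. Camera axes: x right, y down, z forward; pixel columns grow to the right and rows downward; lengths in m; the calibration is good to about 2 mm. A picture is of the moment at which its call begins: read the wrist's pose just before it. camera_model takes no time and is no camera call; for the wrist camera it gives the pose at the moment of the call.
- hand_in(): hands the job in, once; it reports no verdict.
The state is a dict: "clock": time; "joints": joint angles; "qd": joint speeds; "joint_efforts": joint torques, N m; "ee_pos": TCP position; "ee_rot": TCP orientation; "ft_force": force on the tool from outside, world axes, zero at the start; "wrist_torque": the same for the moment, N m; "opening": finger opening in m.
Only numpy, scipy, OpenCV 4.12 (cv2) and the standard library are available. Lean on these libraries where they do the work, as an engineer would, in place of code of your own. Each camera call takes 0.05 s, during which the arm holds its last target. There are 200 camera calls.

## Working session

There is one attempt and no reset: what is moved stays moved. The work goes in short steps, Python scripts to look and compute and a shell command to move; the robot and the scene stay as the last step left them, time stands still between calls to the robot, and variables do not carry over. Pictures are saved under pics/ and viewed, about 12 in all and at most 16, crops included, and the job is handed in when it is done.

```bash
mkdir -p pics; ls; cat > h.py <<'E'
from workcell import *
import numpy as np, cv2
def shot(n,fn=None):
    m=camera_model(n); p,d=read_camera(n)
    if fn: cv2.imwrite('pics/'+fn,p[:,:,::-1])
    return m,p,d
def cloud(m,d):
    K=np.array(m["camera_matrix"]);k=m["k1"]
    v,u=np.mgrid[0:480,0:640]
    pts=np.stack([u,v],-1).reshape(-1,1,2).astype(float)
    n=cv2.undistortPoints(pts,K,np.array([k,0,0,0,0.])).reshape(480,640,2)
    P=np.dstack([n*d[...,None],d])
    return (P-np.array(m["t"]))@np.array(m["R"])  # R^T(P-t)
E
python3 - <<'E'
from h import *
s=read_state(); print({k:np.round(v,3).tolist() for k,v in s.items()})
for n in("top","side"):
    m,p,d=shot(n,n+"0.png"); np.savez(n+"0.npz",c=cloud(m,d),p=p,d=d)
    print(n,np.round(m["R"],3).tolist(),np.round(m["t"],3),m["k1"],np.round(m["camera_matrix"],0).tolist())
E
```

```text
pics
{'clock': 0.0, 'joints': [1.017, 0.381, 1.298, 0.0, 1.464, -0.215], 'qd': [-0.001, -0.0, -0.001, -0.002, -0.0, 0.0], 'joint_efforts': [-0.001, -43.794, -22.456, 0.071, 0.035, -0.0], 'ee_pos': [0.183, 0.519, 0.246], 'ee_rot': [[-0.943, 0.332, -0.001], [0.332, 0.943, -0.001], [0.0, -0.001, -1.0]], 'ft_force': [0.182, 0.369, -0.086], 'wrist_torque': [-0.03, -0.0, -0.021], 'opening': 0.088}
top [[-0.004, -1.0, 0.021], [-0.984, 0.0, -0.177], [0.177, -0.022, -0.984]] [-0.005  0.479  1.12 ] -0.04500350172711968 [[454.0, 0.0, 311.0], [0.0, 454.0, 233.0], [0.0, 0.0, 1.0]]
side [[0.828, -0.56, -0.005], [-0.262, -0.38, -0.887], [0.495, 0.736, -0.462]] [-0.401  0.237  0.756] -0.10340562007267577 [[459.0, 0.0, 317.0], [0.0, 459.0, 240.0], [0.0, 0.0, 1.0]]
```

View pics/top0.png

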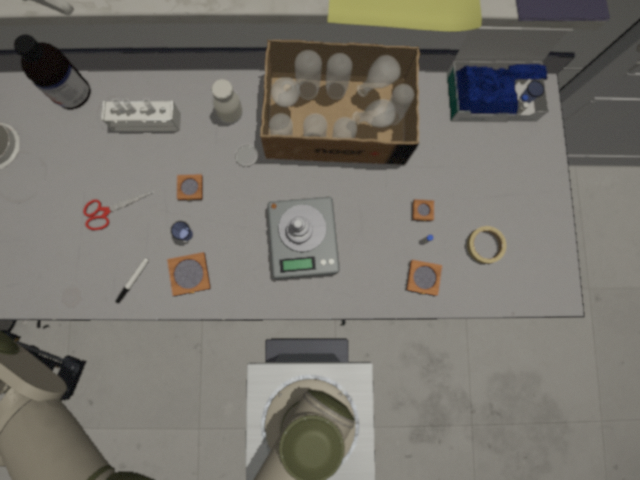

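View pics/side0.png

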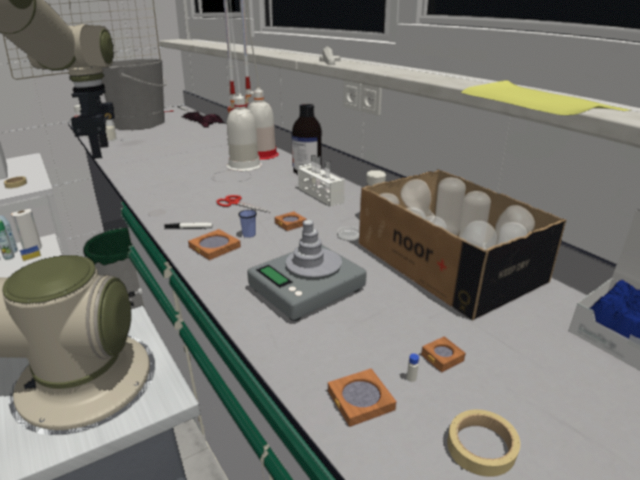

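Top view: the balance is at (303,237) with the stack at (298,228). The cases are at (189,273), (425,278), (190,187) and (424,210), and the cup is at (181,232). Next I'll measure them.

```bash
python3 - <<'E'
from h import *
z=np.load("top0.npz");c,p,d=z["c"],z["p"],z["d"]
h=cv2.cvtColor(p,cv2.COLOR_RGB2HSV)
m=((h[...,0]<16)&(h[...,1]>110)&(h[...,2]>60)).astype(np.uint8)
n,l,st,ce=cv2.connectedComponentsWithStats(m)
for i in range(1,n):
    x,y,w,hh,a=st[i]
    if a<120 or not 150<y<320: continue
    q=c[l==i]; q=q[(q[:,2]>.012)&(q[:,2]<.03)]
    if len(q)<30: continue
    r=cv2.minAreaRect(q[:,:2].astype(np.float32))
    print(ce[i].round(),a,"med",np.median(q,0).round(4),"rect",np.round(r[0],4),np.round(r[1],3),round(r[2],1))
x,y,Z=c[...,0],c[...,1],c[...,2]
roi=np.zeros_like(m,bool);roi[190:290,260:345]=1
for a,b in((.145,.17),(.122,.14),(.1,.115),(.08,.095),(.058,.07),(.045,.056)):
    k=roi&(Z>a)&(Z<b)&(d>0);q=c[k]
    if len(q): r=cv2.minAreaRect(q[:,:2].astype(np.float32));print(a,len(q),q.mean(0).round(4),np.round(r[0],4),np.round(r[1],3),r[2])
k=np.zeros_like(m,bool);k[215:250,165:200]=1;k&=(Z>.03)&(d>0);q=c[k];print("cup",q.min(0),q.max(0),q.mean(0))
k=np.zeros_like(m,bool);k[150:300,80:500]=1;k&=(abs(Z)<.01)&(d>0);print("table z",np.median(c[k][:,2]))
E
```

```text
[190. 187.] 336 med [0.6048 0.3141 0.0189] rect [0.6077 0.3168] [0.066 0.064] 4.2
[422. 210.] 255 med [ 0.5419 -0.3016  0.0196] rect [ 0.5448 -0.3033] [0.05  0.053] 85.7
[189. 274.] 634 med [0.3733 0.3067 0.0188] rect [0.3769 0.3103] [0.094 0.094] 11.5
[423. 278.] 496 med [ 0.3616 -0.2967  0.0196] rect [ 0.366  -0.2979] [0.078 0.079] 78.5
0.145 70 [0.482  0.0279 0.153 ] [0.4823 0.0277] [0.019 0.019] 89.97688293457031
0.122 87 [0.4853 0.0276 0.1311] [0.4858 0.0279] [0.033 0.032] 42.04167938232422
0.1 137 [0.4788 0.0228 0.1091] [0.4855 0.0256] [0.044 0.047] 89.79621124267578
0.08 216 [0.4688 0.0238 0.0872] [0.4766 0.024 ] [0.054 0.063] 7.199824333190918
0.058 1189 [0.4902 0.0151 0.0635] [0.4674 0.0176] [0.177 0.117] 2.1439061164855957
0.045 3184 [0.4557 0.0152 0.0513] [0.4691 0.0161] [0.2   0.169] 4.861446380615234
cup [0.45928396 0.3015555  0.03050613] [0.50823651 0.35045204 0.06866767] [0.48554018 0.32975577 0.05381562]
table z -0.0005353818001977905
```

```bash
python3 -c "
import workcell;print([a for a in dir(workcell) if a[0]!='_']);print(getattr(workcell,'tips_ahead',None))"
python3 -m handwheel '[[1,0,0,0,-0.036],[1,0,0,0,-0.036],[1,0,0,0,-0.036],[1,-1,-1,0,0],[1,-1,-1,0,0]]'
python3 -m handwheel '[[1,-1,-1,0,0],[1,-1,-1,0,0],[1,-1,-1,0,0],[1,-1,-1,0,0],[1,-1,-1,0,0]]'
python3 -m handwheel '[[1,-1,-1,0,0],[1,-1,-1,0,0],[1,-1,-1,0,0],[1,-1,-1,0,0],[1,0,0,0,0]]'
```

```text
['PlanningError', 'camera_model', 'hand_in', 'read_camera', 'read_state', 'tips_ahead']
0.008
clock: 0.6
ee_pos: [0.2329, 0.4682, 0.2462]
ee_rot: [[-1.0, -0.003, -0.001], [-0.003, 1.0, -0.001], [0.001, -0.001, -1.0]]
ft_force: [0.2, 0.1, -0.3]
opening: 0.0882
clock: 1.1
ee_pos: [0.3586, 0.3426, 0.2466]
ee_rot: [[-1.0, -0.001, -0.0], [-0.001, 1.0, -0.0], [0.0, -0.0, -1.0]]
ft_force: [0.1, -0.2, -1.1]
opening: 0.0883
clock: 1.6
ee_pos: [0.4601, 0.2414, 0.2461]
ee_rot: [[-1.0, 0.004, -0.0], [0.004, 1.0, -0.001], [0.0, -0.001, -1.0]]
ft_force: [-0.7, 0.7, 0.0]
opening: 0.088
```

```bash

python3 -m handwheel '[[1,-0.44,-1,0,0],[1,-0.44,-1,0,0],[1,0,-1,0,0],[1,0,-1,0,0],[1,0,-1,0,0]]'
python3 -m handwheel '[[1,0,-1,0,0],[1,0,-1,0,0],[1,0,-1,0,0],[1,0,-0.5,0,0],[1,0,0,0,0]]'
python3 - <<'E'
from h import *
print(read_state()["ee_pos"])
m,p,d=shot("wrist","w0.png"); c=cloud(m,d)
for a,b in((.145,.165),(.122,.14),(.1,.118),(.08,.095),(.058,.07)):
    k=(c[...,2]>a)&(c[...,2]<b)&(d>0)&(np.hypot(c[...,0]-.482,c[...,1]-.027)<.05);q=c[k]
    if len(q)>5: r=cv2.minEnclosingCircle(q[:,:2].astype(np.float32));print(a,len(q),q.mean(0).round(4),np.round(r[0],4),round(r[1],4))
E
```

```text
clock: 2.1
ee_pos: [0.4793, 0.1187, 0.2465]
ee_rot: [[-1.0, -0.001, -0.001], [-0.001, 1.0, 0.0], [0.001, 0.0, -1.0]]
ft_force: [-0.2, -0.6, -0.1]
opening: 0.0881
clock: 2.6
ee_pos: [0.4799, 0.031, 0.2467]
ee_rot: [[-1.0, 0.001, -0.0], [0.001, 1.0, 0.0], [0.0, 0.0, -1.0]]
ft_force: [0.1, 0.4, 0.1]
opening: 0.0879
[0.47986701 0.03097334 0.24665037]
0.145 1228 [0.4801 0.0292 0.1544] [0.4815 0.0292] 0.0112
0.122 1075 [0.4806 0.0285 0.1322] [0.4854 0.0287] 0.0172
0.1 1695 [0.474  0.024  0.1105] [0.4841 0.0261] 0.0242
0.08 2409 [0.4649 0.0263 0.0889] [0.4797 0.0261] 0.0321
0.058 6335 [0.4741 0.0281 0.065 ] [0.482 0.027] 0.0501
```

View pics/w0.png

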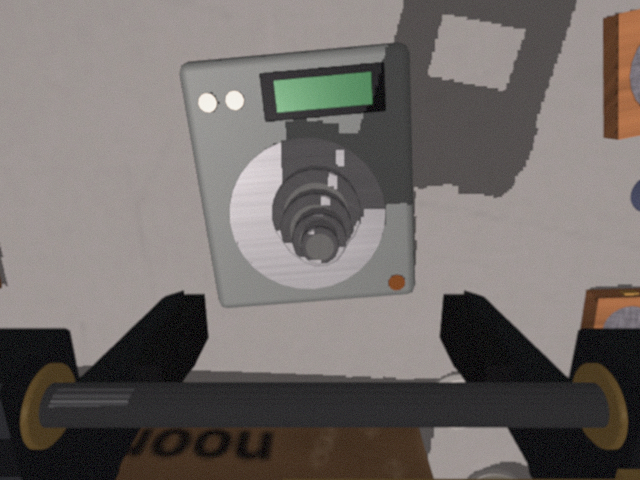

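The wrist view shows the stack upright at (318,240) and centred between the fingers. I'll descend on the smallest weight.

```bash

python3 -m handwheel '[[0.1,-0.06,-0.08,0.8,0],[0.1,0,0,0.9,0],[0.1,0,0,0.9,0],[0.1,0,0,0.8,0],[0.1,0,0,0.43,0]]'
python3 -m handwheel '[[0.1,0,0,0,0],[0.1,0,0,0,0],[-1,0,0,0,0],[-1,0,0,0,0],[-1,0,0,0,0]]'
python3 -m handwheel '[[-1,0,0,0,0],[-1,0,0,0,0],[-1,0,0,0,0],[-1,0,0,0,0],[-1,0,0,-0.1,0]]'
python3 -m handwheel '[[-1,0,0,-0.3,0],[-1,0,0,-0.6,0],[-1,0,0,-0.6,0],[-1,0,0,-0.4,0],[-1,0,0,0,0]]'
```

```text
clock: 3.15
ee_pos: [0.4809, 0.0307, 0.1496]
ee_rot: [[-1.0, -0.002, -0.002], [-0.002, 1.0, 0.001], [0.002, 0.001, -1.0]]
ft_force: [-0.4, 0.2, -0.1]
opening: 0.0506
clock: 3.65
ee_pos: [0.4817, 0.0293, 0.1515]
ee_rot: [[-1.0, -0.0, 0.001], [-0.0, 1.0, -0.0], [-0.001, -0.0, -1.0]]
ft_force: [0.8, 0.6, 0.9]
opening: 0.0268
clock: 4.15
ee_pos: [0.4813, 0.0294, 0.1533]
ee_rot: [[-1.0, -0.0, -0.001], [-0.0, 1.0, 0.0], [0.001, 0.0, -1.0]]
ft_force: [0.5, 0.3, -1.0]
opening: 0.0198
clock: 4.65
ee_pos: [0.482, 0.0293, 0.2022]
ee_rot: [[-1.0, -0.001, 0.002], [-0.001, 1.0, -0.0], [-0.002, -0.0, -1.0]]
ft_force: [0.1, -0.2, -1.9]
opening: 0.0195
```

```bash

python3 -m handwheel '[[-1,-0.1,-0.5,0,0],[-1,-0.2,-0.9,0,0],[-1,-0.2,-1,0,0],[-1,-0.2,-1,0,0],[-1,-0.2,-1,0,0]]'
python3 -m handwheel '[[-1,-0.2,-1,0,0],[-1,-0.2,-1,0,0],[-1,-0.2,-1,0,0],[-1,-0.2,-1,0,0],[-1,-0.2,-1,0,0]]'
python3 -m handwheel '[[-1,-0.2,-1,0,0],[-1,-0.2,-1,0,0],[-1,-0.2,-1,0,0],[-1,-0.12,-0.9,0,0],[-1,0,0,0,0]]'
cat >> h.py <<'E'
def look(ctr,R,fn):
    """one wrist look: fit case outline (top face) and recess floor near ctr; report"""
    s=read_state(); print("ee",s["ee_pos"].round(4) if hasattr(s["ee_pos"],'round') else s["ee_pos"],"open",s["opening"])
    m,p,d=shot("wrist",fn); c=cloud(m,d); h=cv2.cvtColor(p,cv2.COLOR_RGB2HSV)
    near=(np.hypot(c[...,0]-ctr[0],c[...,1]-ctr[1])<R)&(d>0)
    o=near&(h[...,0]<18)&(h[...,1]>90)&(c[...,2]>.016)&(c[...,2]<.026)
    fl=near&(c[...,2]>.008)&(c[...,2]<.015)&(h[...,1]<90)
    for n,k in(("top",o),("floor",fl)):
        q=c[k]
        if len(q)>20:
            r=cv2.minAreaRect(q[:,:2].astype(np.float32));e=cv2.minEnclosingCircle(q[:,:2].astype(np.float32))
            print(n,len(q),"z",np.median(q[:,2]).round(4),"rect",np.round(r[0],4),np.round(r[1],4),"circ",np.round(e[0],4),round(e[1],4))
    return m,p,d,c
E
python3 -c "
from h import *
look((.545,-.303),.06,'w1.png')"
```

```text
clock: 5.15
ee_pos: [0.5039, -0.0824, 0.2001]
ee_rot: [[-1.0, -0.0, -0.002], [-0.0, 1.0, 0.0], [0.002, 0.0, -1.0]]
ft_force: [0.4, 0.0, -1.2]
opening: 0.0197
clock: 5.65
ee_pos: [0.5288, -0.2075, 0.1999]
ee_rot: [[-1.0, -0.0, -0.002], [-0.0, 1.0, 0.001], [0.002, 0.001, -1.0]]
ft_force: [-1.0, -0.4, -0.7]
opening: 0.0198
clock: 6.15
ee_pos: [0.5465, -0.3063, 0.1993]
ee_rot: [[-1.0, 0.002, -0.002], [0.002, 1.0, 0.001], [0.002, 0.001, -1.0]]
ft_force: [0.8, 0.9, -1.9]
opening: 0.0199
ee [ 0.5465 -0.3063  0.1993] open 0.019894774524513832
top 3586 z 0.0208 rect [ 0.5447 -0.3044] [0.0539 0.057 ] circ [ 0.5457 -0.3043] 0.0376
floor 1410 z 0.0133 rect [ 0.538 -0.301] [0.0332 0.0511] circ [ 0.5388 -0.2968] 0.0277
```

View pics/w1.png

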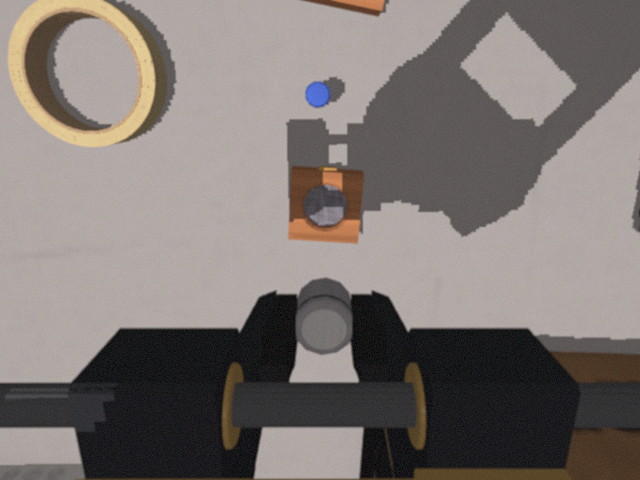

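The weight is held upright at (325,315), with case_4 and its empty recess at (326,205).

```bash

python3 -m handwheel '[[-1,0.08,0.06,0.6,0],[-1,0,0,1,0],[-1,0,0,1,0],[-1,0,0,1,0],[-1,0,0,1,0]]'
python3 -m handwheel '[[-1,0,0,1,0],[-1,0,0,0.6,0],[-1,0,0,0.3,0],[-1,0,0,0,0],[-1,0,0,0,0]]'
```

```text
clock: 6.7
ee_pos: [0.5447, -0.3006, 0.0848]
ee_rot: [[-1.0, -0.001, -0.001], [-0.001, 1.0, 0.001], [0.001, 0.001, -1.0]]
ft_force: [0.5, -0.5, -0.8]
opening: 0.0197
clock: 7.2
ee_pos: [0.5454, -0.3016, 0.0392]
ee_rot: [[-1.0, -0.001, 0.001], [-0.001, 1.0, -0.001], [-0.001, -0.001, -1.0]]
ft_force: [0.2, -0.0, -0.7]
opening: 0.0197
```

```bash

python3 -m handwheel '[[-1,0,-0.1,0,0],[-1,0,0,0.15,0],[-1,0,0,0.12,0],[-1,0,0,0,0],[-1,0,0,0,0]]'
python3 -c "
from h import *
import time
for i in range(3): s=read_state();print(s['ee_pos'],s['ft_force'])
print(look.__name__)"
```

```text
clock: 7.7
ee_pos: [0.5451, -0.304, 0.0317]
ee_rot: [[-1.0, -0.001, -0.0], [-0.001, 1.0, 0.0], [0.0, 0.0, -1.0]]
ft_force: [-0.4, 0.4, -1.6]
opening: 0.0199
[ 0.54513987 -0.30404321  0.03168689] [-0.44738786  0.42943458 -1.55744208]
[ 0.54513987 -0.30404321  0.03168689] [-0.44738786  0.42943458 -1.55744208]
[ 0.54513987 -0.30404321  0.03168689] [-0.44738786  0.42943458 -1.55744208]
look
```

```bash

python3 -m handwheel '[[-1,0,0,0.02,0],[-0.1,0,0,0,0],[-0.1,0,0,0,0],[-0.1,0,0,0,0],[-0.1,0,0,0,0]]'
python3 -m handwheel '[[0,0,0,0,0],[0,0,0,-0.3,0],[0,0,0,-0.8,0],[0,0,0,-1,0],[0,0,0,-1,0]]'
python3 -m handwheel '[[0,0.25,0,-1,0],[0,0.5,0,-1,0],[0,0.25,0,-1,0],[0,0,0,0,0],[0,0,0,0,0]]'
python3 - <<'E'
from h import *
m,p,d,c=look((.545,-.304),.06,'w2.png')
k=(np.hypot(c[...,0]-.545,c[...,1]+.304)<.03)&(c[...,2]>.027)&(c[...,2]<.05)
q=c[k];print(len(q),q.mean(0),cv2.minEnclosingCircle(q[:,:2].astype(np.float32)),np.percentile(q[:,2],[5,50,95]))
E
```

```text
clock: 8.2
ee_pos: [0.5452, -0.3041, 0.0313]
ee_rot: [[-1.0, -0.0, -0.0], [-0.0, 1.0, -0.0], [0.0, -0.0, -1.0]]
ft_force: [-0.1, 0.4, 0.8]
opening: 0.0396
clock: 8.7
ee_pos: [0.5451, -0.304, 0.1101]
ee_rot: [[-1.0, -0.001, -0.0], [-0.001, 1.0, 0.0], [0.0, 0.0, -1.0]]
ft_force: [0.2, 0.1, 0.8]
opening: 0.0441
clock: 9.2
ee_pos: [0.5202, -0.304, 0.1838]
ee_rot: [[-1.0, -0.0, 0.001], [-0.0, 1.0, -0.0], [-0.001, -0.0, -1.0]]
ft_force: [0.3, -0.0, 0.3]
opening: 0.0439
ee [ 0.5202 -0.304   0.1838] open 0.0439417793075233
top 3680 z 0.0208 rect [ 0.5448 -0.3043] [0.0538 0.0571] circ [ 0.5457 -0.3043] 0.0378
floor 543 z 0.0133 rect [ 0.5389 -0.3017] [0.0462 0.0534] circ [ 0.5329 -0.3036] 0.0304
764 [ 0.54375453 -0.30343595  0.03456374] ((0.544926106929779, -0.30344730615615845), 0.011205862276256084) [0.03098178 0.03490544 0.03619433]
```

View pics/w2.png

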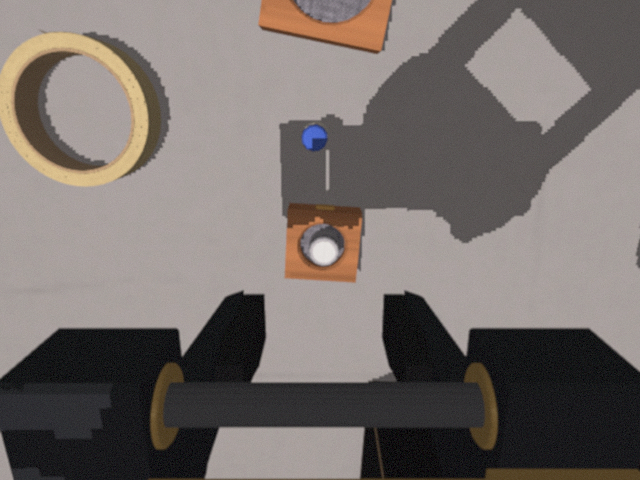

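Weight_4 sits flat in the recess at (322,250). I'll return to the stack.

```bash

python3 -m handwheel '[[0.1,0.1,0.5,-0.5,0],[0.1,0.2,1,-0.5,0],[0.1,0.2,1,0,0],[0.1,0.2,1,0,0],[0.1,0.2,1,0,0]]'
python3 -m handwheel '[[0.1,0.2,1,0,0],[0.1,0.2,1,0,0],[0.1,0.2,1,0,0],[0.1,0.1,1,0,0],[0.1,0,1,0,0]]'
python3 -m handwheel '[[0.1,0,1,0,0],[0.1,0,1,0,0],[0.1,0,1,0,0],[0.1,0,0.8,0,0],[0.1,0,0,0,0]]'
cat >> h.py <<'E'
def stack(levels=((.122,.14),(.1,.118),(.08,.095))):
    s=read_state(); print("ee",s["ee_pos"])
    m,p,d=shot("wrist"); c=cloud(m,d)
    for a,b in levels:
        k=(c[...,2]>a)&(c[...,2]<b)&(d>0)&(np.hypot(c[...,0]-.482,c[...,1]-.027)<.05);q=c[k]
        if len(q)>5: r=cv2.minEnclosingCircle(q[:,:2].astype(np.float32));print(a,len(q),q.mean(0).round(4),np.round(r[0],4),round(r[1],4))
E
python3 -c "
from h import *
stack()"
```

```text
clock: 9.75
ee_pos: [0.4971, -0.1897, 0.2087]
ee_rot: [[-1.0, -0.001, -0.001], [-0.001, 1.0, 0.001], [0.001, 0.001, -1.0]]
ft_force: [0.8, 0.1, -0.6]
opening: 0.0484
clock: 10.25
ee_pos: [0.4793, -0.0648, 0.2088]
ee_rot: [[-1.0, -0.001, -0.001], [-0.001, 1.0, 0.0], [0.001, 0.0, -1.0]]
ft_force: [-0.0, 0.1, -0.8]
opening: 0.0485
clock: 10.75
ee_pos: [0.4793, 0.0307, 0.2087]
ee_rot: [[-1.0, -0.004, -0.001], [-0.004, 1.0, 0.001], [0.001, 0.001, -1.0]]
ft_force: [0.9, 0.3, -0.6]
opening: 0.0481
ee [0.47930332 0.03073327 0.20874424]
0.122 3185 [0.4836 0.0287 0.1325] [0.4854 0.0287] 0.0173
0.1 2216 [0.4734 0.024  0.1105] [0.4841 0.0263] 0.0241
0.08 3098 [0.4646 0.0262 0.0888] [0.4795 0.0262] 0.0322
```

```bash

python3 -m handwheel '[[0.1,-0.24,-0.08,0.6,0],[0.1,0,0,0.9,0],[0.1,0,0,0.9,0],[0.1,0,0,0.5,0],[0.1,0,0,0.25,0]]'
python3 -m handwheel '[[0.1,0,0,0,0],[0.1,0,0,0,0],[-1,0,0,0,0],[-1,0,0,0,0],[-1,0,0,0,0]]'
python3 -m handwheel '[[-1,0,0,0,0],[-1,0,0,0,0],[-1,0,0,0,0],[-1,0,0,0,0],[-1,0,0,0,0]]'
python3 -m handwheel '[[-1,0,0,-0.1,0],[-1,0,0,-0.6,0],[-1,0,0,-0.6,0],[-1,0,0,-0.6,0],[-1,0,0,0,0]]'
```

```text
clock: 11.3
ee_pos: [0.4855, 0.0258, 0.1289]
ee_rot: [[-1.0, 0.0, -0.002], [0.0, 1.0, 0.0], [0.002, 0.0, -1.0]]
ft_force: [0.1, -0.7, 0.1]
opening: 0.0484
clock: 11.8
ee_pos: [0.4862, 0.0264, 0.1305]
ee_rot: [[-1.0, -0.0, 0.001], [-0.0, 1.0, 0.0], [-0.001, 0.0, -1.0]]
ft_force: [-0.0, 1.3, 3.0]
opening: 0.0322
clock: 12.3
ee_pos: [0.4863, 0.0264, 0.1305]
ee_rot: [[-1.0, -0.001, 0.001], [-0.001, 1.0, -0.0], [-0.001, -0.0, -1.0]]
ft_force: [0.1, 1.4, 5.1]
opening: 0.0319
clock: 12.8
ee_pos: [0.4866, 0.0262, 0.1788]
ee_rot: [[-1.0, -0.001, 0.003], [-0.001, 1.0, -0.001], [-0.003, -0.001, -1.0]]
ft_force: [0.6, 0.5, -0.8]
opening: 0.0321
```

```bash

python3 -m handwheel '[[-1,-0.3,0.5,0,0],[-1,-0.42,0.9,0,0],[-1,-0.42,1,0,0],[-1,-0.42,1,0,0],[-1,-0.42,1,0,0]]'
python3 -m handwheel '[[-1,-0.42,1,0,0],[-1,-0.42,1,0,0],[-1,-0.42,1,0,0],[-1,-0.42,1,0,0],[-1,-0.42,1,0,0]]'
python3 -m handwheel '[[-1,-0.42,1,0,0],[-1,-0.34,0.9,0,0],[-1,0,0.32,0,0],[-1,0,0,0,0],[-1,0,0,0,0]]'
python3 - <<'E'
from h import *
m,p,d,c=look((.608,.317),.07,'w3.png')
k=(np.hypot(c[...,0]-.607,c[...,1]-.317)<.04)&(c[...,2]>.15)&(d>0)&(c[...,2]<.2)
q=c[k];print(len(q),q.mean(0),cv2.minEnclosingCircle(q[:,:2].astype(np.float32)))
E
```

```text
clock: 13.3
ee_pos: [0.5357, 0.1383, 0.1761]
ee_rot: [[-1.0, -0.001, -0.002], [-0.001, 1.0, 0.0], [0.002, 0.0, -1.0]]
ft_force: [0.4, -0.6, -1.3]
opening: 0.0319
clock: 13.8
ee_pos: [0.5878, 0.2635, 0.1758]
ee_rot: [[-1.0, -0.001, -0.002], [-0.001, 1.0, -0.0], [0.002, -0.0, -1.0]]
ft_force: [-0.4, -0.1, -2.0]
opening: 0.0317
clock: 14.3
ee_pos: [0.6064, 0.3166, 0.1768]
ee_rot: [[-1.0, -0.0, -0.001], [-0.0, 1.0, -0.001], [0.001, -0.001, -1.0]]
ft_force: [0.2, 0.0, -0.8]
opening: 0.0319
ee [0.6064 0.3166 0.1768] open 0.03192240935928225
top 5369 z 0.0209 rect [0.6081 0.3196] [0.0687 0.0654] circ [0.609  0.3199] 0.0461
floor 2980 z 0.0133 rect [0.6027 0.317 ] [0.0654 0.0586] circ [0.5948 0.3191] 0.0377
12569 [0.60122906 0.31713909 0.181305  ] ((0.5969283580780029, 0.31709402799606323), 0.031764693558216095)
```

View pics/w3.png

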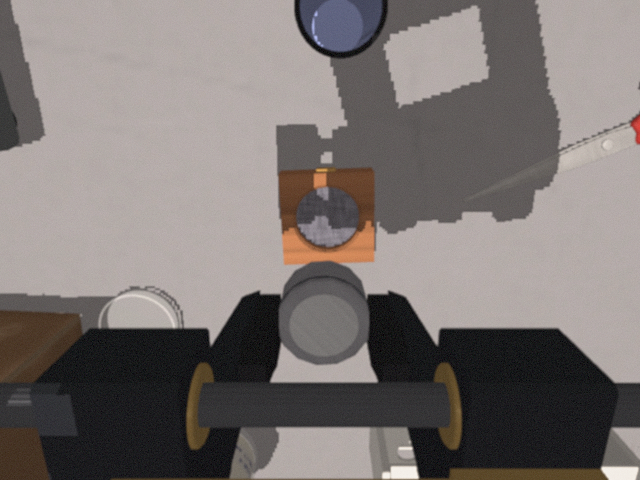

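Weight_3 is held upright at (323,310). Case_3 is at (327,215) and the cup at (340,20), which leaves clearance.

```bash

python3 -m handwheel '[[-1,-0.1,0.1,0.5,0],[-1,0,0,1,0],[-1,0,0,1,0],[-1,0,0,1,0],[-1,0,0,1,0]]'
python3 -m handwheel '[[-1,0,0,0.7,0],[-1,0,0,0.27,0],[-1,0,0,0,0],[-1,0,0,0,0],[-1,0,0,0,0]]'
```

```text
clock: 14.85
ee_pos: [0.6092, 0.3187, 0.0633]
ee_rot: [[-1.0, 0.0, -0.001], [0.0, 1.0, -0.0], [0.001, -0.0, -1.0]]
ft_force: [0.1, 0.5, -1.8]
opening: 0.0319
clock: 15.35
ee_pos: [0.6099, 0.3195, 0.0419]
ee_rot: [[-1.0, -0.0, 0.002], [-0.0, 1.0, 0.001], [-0.002, 0.001, -1.0]]
ft_force: [-0.2, 0.0, -1.0]
opening: 0.032
```

```bash

python3 -m handwheel '[[-1,0.02,0,0.16,0],[-1,0,0,0.14,0],[-1,0,0,0.07,0],[-1,0,0,0,0],[-1,0,0,0,0]]'
```

```text
clock: 15.85
ee_pos: [0.6088, 0.3195, 0.0325]
ee_rot: [[-1.0, -0.001, 0.0], [-0.001, 1.0, 0.0], [-0.0, 0.0, -1.0]]
ft_force: [-3.0, -1.6, 6.2]
opening: 0.032
```

```bash

python3 -m handwheel '[[0.1,0,0,0,0],[0.1,0,0,0,0],[0.1,0,0,0,0],[0.1,0,0,0,0],[0.1,0,0,0,0]]'
python3 -m handwheel '[[0.1,0,0,-0.2,0],[0.1,0,0,-0.7,0],[0.1,0,0,-1,0],[0.1,0,0,-1,0],[0.1,0,0,-1,0]]'
python3 -m handwheel '[[0.1,0.3,0,-1,0],[0.1,0.5,0,-1,0],[0.1,0.2,0,-0.8,0],[0.1,0,0,0,0],[0.1,0,0,0,0]]'
cat >> h.py <<'E'
def seated(ctr,R,fn=None):
    m,p,d,c=look(ctr,R+.03,fn)
    k=(np.hypot(c[...,0]-ctr[0],c[...,1]-ctr[1])<R)&(c[...,2]>.027)&(c[...,2]<.06)&(d>0)
    q=c[k];A=np.c_[q[:,:2],np.ones(len(q))];q2=q[q[:,2]>np.median(q[:,2])-.003];A=np.c_[q2[:,:2],np.ones(len(q2))]
    print("weight",np.round(cv2.minEnclosingCircle(q[:,:2].astype(np.float32))[0],4),cv2.minEnclosingCircle(q[:,:2].astype(np.float32))[1],"z",np.median(q2[:,2]),"slope",np.linalg.lstsq(A,q2[:,2],rcond=None)[0][:2])
E
python3 -c "
from h import *
seated((.608,.319),.035)"
python3 -m handwheel '[[0.2,0.2,-0.5,0,0],[0.2,0.4,-1,0,0],[0.2,0.4,-1,0,0],[0.2,0.4,-1,0,0],[0.2,0.4,-1,0,0]]'
python3 -m handwheel '[[0.2,0.4,-1,0,0],[0.2,0.4,-1,0,0],[0.2,0.4,-1,0,0],[0.2,0.4,-1,0,0],[0.2,0.4,-1,0,0]]'
python3 -m handwheel '[[0.2,0.3,-1,0,0],[0.2,0.1,-0.8,0,0],[0.2,0,-0.2,0,0],[0.2,0,0,0,0],[0.2,0,0,0,0]]'
python3 -c "
from h import *
stack()"
```

```text
clock: 16.35
ee_pos: [0.6089, 0.3194, 0.0313]
ee_rot: [[-1.0, -0.0, -0.0], [-0.0, 1.0, -0.0], [0.0, -0.0, -1.0]]
ft_force: [-0.2, 0.1, 0.0]
opening: 0.0489
clock: 16.85
ee_pos: [0.6089, 0.3194, 0.1304]
ee_rot: [[-1.0, -0.001, 0.0], [-0.001, 1.0, 0.0], [-0.0, 0.0, -1.0]]
ft_force: [0.6, -0.5, -0.0]
opening: 0.0484
clock: 17.35
ee_pos: [0.5839, 0.3194, 0.1986]
ee_rot: [[-1.0, -0.001, 0.0], [-0.001, 1.0, -0.0], [-0.0, -0.0, -1.0]]
ft_force: [1.4, 1.3, -0.7]
opening: 0.0484
ee [0.5839 0.3194 0.1986] open 0.04838566591297866
top 4528 z 0.0209 rect [0.6081 0.3197] [0.0689 0.066 ] circ [0.6088 0.3198] 0.0461
floor 688 z 0.0132 rect [0.6013 0.3171] [0.0639 0.0455] circ [0.6009 0.3116] 0.0349
weight [0.6078 0.3201] 0.017189865931868553 z 0.035018364699187614 slope [0.00798834 0.00122078]
clock: 17.9
ee_pos: [0.5383, 0.2058, 0.1974]
ee_rot: [[-1.0, -0.0, -0.003], [-0.0, 1.0, -0.0], [0.003, -0.0, -1.0]]
ft_force: [0.1, -0.2, 0.3]
opening: 0.0533
clock: 18.4
ee_pos: [0.4883, 0.0808, 0.1977]
ee_rot: [[-1.0, -0.0, -0.002], [-0.0, 1.0, 0.0], [0.002, 0.0, -1.0]]
ft_force: [0.3, -1.1, -0.4]
opening: 0.0529
clock: 18.9
ee_pos: [0.4791, 0.0325, 0.1985]
ee_rot: [[-1.0, -0.001, -0.001], [-0.001, 1.0, 0.0], [0.001, 0.0, -1.0]]
ft_force: [-0.2, 0.4, 1.3]
opening: 0.0531
ee [0.4791114  0.03246926 0.19850422]
0.1 5623 [0.4826 0.0265 0.1108] [0.4845 0.0263] 0.0242
0.08 3344 [0.4645 0.0264 0.0888] [0.4797 0.026 ] 0.0321
```

```bash

python3 -m handwheel '[[0.7,-0.22,-0.25,0.2,0],[0.7,0,0,0.8,0],[0.7,0,0,1,0],[0.7,0,0,1,0],[0.7,0,0,0.4,0]]'
python3 -m handwheel '[[0.7,0,0,0.24,0],[0.7,0,0,0,0],[0.7,0,0,0,0],[-1,0,0,0,0],[-1,0,0,0,0]]'
python3 -m handwheel '[[-1,0,0,0,0],[-1,0,0,0,0],[-1,0,0,0,0],[-1,0,0,0,0],[-1,0,0,0,0]]'
python3 -m handwheel '[[-1,0,0,-0.1,0],[-1,0,0,-0.6,0],[-1,0,0,-0.9,0],[-1,0,0,-0.9,0],[-1,0,0,0,0]]'
```

```text
clock: 19.45
ee_pos: [0.484, 0.0259, 0.1119]
ee_rot: [[-1.0, -0.001, -0.003], [-0.001, 1.0, 0.001], [0.003, 0.001, -1.0]]
ft_force: [0.6, 0.1, 1.0]
opening: 0.0749
clock: 19.95
ee_pos: [0.4848, 0.0256, 0.1086]
ee_rot: [[-1.0, -0.0, 0.001], [-0.0, 1.0, -0.0], [-0.001, -0.0, -1.0]]
ft_force: [-0.1, -1.1, 0.3]
opening: 0.0611
clock: 20.45
ee_pos: [0.4846, 0.0256, 0.1082]
ee_rot: [[-1.0, -0.0, 0.0], [-0.0, 1.0, -0.0], [-0.0, -0.0, -1.0]]
ft_force: [-1.6, 0.7, 3.9]
opening: 0.0462
clock: 20.95
ee_pos: [0.4854, 0.0254, 0.1723]
ee_rot: [[-1.0, -0.001, 0.004], [-0.001, 1.0, -0.001], [-0.004, -0.001, -1.0]]
ft_force: [-0.5, -0.5, -4.0]
opening: 0.0457
```

```bash

python3 -m handwheel '[[-1,0.1,-0.5,0,0],[-1,0.35,-0.9,0,0],[-1,0.4,-1,0,0],[-1,0.4,-1,0,0],[-1,0.4,-1,0,0]]'
python3 -m handwheel '[[-1,0.4,-1,0,0],[-1,0.4,-1,0,0],[-1,0.4,-1,0,0],[-1,0.4,-1,0,0],[-1,0.4,-1,0,0]]'
python3 -m handwheel '[[-1,0.4,-1,0,0],[-1,0.4,-1,0,0],[-1,0.25,-0.8,0,0],[-1,0.08,-0.3,0,0],[-1,0,0,0,0]]'
python3 -c "
from h import *
look((.366,-.298),.075,'w4.png')"
```

```text
clock: 21.45
ee_pos: [0.4419, -0.0857, 0.1689]
ee_rot: [[-1.0, -0.0, -0.003], [-0.0, 1.0, 0.001], [0.003, 0.001, -1.0]]
ft_force: [0.5, -0.5, -3.6]
opening: 0.046
clock: 21.95
ee_pos: [0.3918, -0.2106, 0.169]
ee_rot: [[-1.0, -0.0, -0.002], [-0.0, 1.0, 0.002], [0.002, 0.002, -1.0]]
ft_force: [0.3, -0.5, -2.8]
opening: 0.046
clock: 22.45
ee_pos: [0.3645, -0.2874, 0.1694]
ee_rot: [[-1.0, 0.001, -0.001], [0.001, 1.0, 0.002], [0.001, 0.002, -1.0]]
ft_force: [-0.3, 0.3, -4.4]
opening: 0.046
ee [ 0.3645 -0.2874  0.1694] open 0.04597668165107082
top 5993 z 0.0209 rect [ 0.3645 -0.2982] [0.08   0.0828] circ [ 0.3655 -0.2984] 0.0561
floor 5003 z 0.0133 rect [ 0.3591 -0.2947] [0.0792 0.0716] circ [ 0.3496 -0.2953] 0.0463
```

View pics/w4.png

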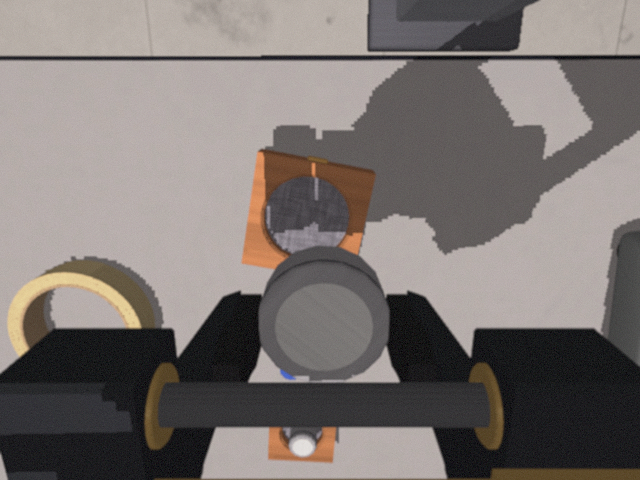

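Weight_2 is held upright at (323,315). Case_2's recess is at (308,215), and weight_4 can still be seen in its case at (302,440).

```bash

python3 -m handwheel '[[-1,-0.02,-0.43,0.2,0],[-1,0,0,0.8,0],[-1,0,0,1,0],[-1,0,0,1,0],[-1,0,0,1,0]]'
python3 -m handwheel '[[-1,0,0,0.8,0],[-1,0,0,0.3,0],[-1,0,0,0,0],[-1,0,0,0,0],[-1,0,0,0,0]]'
```

```text
clock: 23.0
ee_pos: [0.366, -0.2974, 0.0693]
ee_rot: [[-1.0, -0.002, 0.0], [-0.002, 1.0, -0.0], [-0.0, -0.0, -1.0]]
ft_force: [0.0, -0.4, -3.4]
opening: 0.0458
clock: 23.5
ee_pos: [0.3661, -0.2981, 0.0439]
ee_rot: [[-1.0, -0.001, 0.001], [-0.001, 1.0, -0.002], [-0.001, -0.002, -1.0]]
ft_force: [0.2, 0.1, -2.7]
opening: 0.0461
```

```bash

python3 -m handwheel '[[-1,0.03,0,0.2,0],[-1,0,0,0.16,0],[-1,0,0,0.06,0],[-1,0,0,0.03,0],[-1,0,0,0,0]]'
```

```text
clock: 24.0
ee_pos: [0.3648, -0.2976, 0.0322]
ee_rot: [[-1.0, -0.001, -0.0], [-0.001, 1.0, -0.0], [0.0, -0.0, -1.0]]
ft_force: [-2.0, 2.3, 4.7]
opening: 0.0461
```

```bash

python3 -m handwheel '[[0.5,0,0,0,0],[0.5,0,0,0,0],[0.5,0,0,0,0],[0.5,0,0,0,0],[0.5,0,0,0,0]]'
python3 -m handwheel '[[0.5,0,0,-0.2,0],[0.5,0,0,-0.7,0],[0.5,0,0,-1,0],[0.5,0,0,-1,0],[0.5,0,0,-1,0]]'
python3 -m handwheel '[[0.5,0.3,0,-1,0],[0.5,0.5,0,-1,0],[0.5,0.2,0,-0.8,0],[0.5,0,0,0,0],[0.5,0,0,0,0]]'
python3 -c "
from h import *
seated((.365,-.298),.04)"
python3 -m handwheel '[[0.8,-0.2,0.5,0,0],[0.8,-0.45,1,0,0],[0.8,-0.45,1,0,0],[0.8,-0.45,1,0,0],[0.8,-0.45,1,0,0]]'
python3 -m handwheel '[[0.8,-0.45,1,0,0],[0.8,-0.45,1,0,0],[0.8,-0.45,1,0,0],[0.8,-0.45,1,0,0],[0.8,-0.45,1,0,0]]'
python3 -m handwheel '[[1,-0.45,1,0,0],[1,-0.45,1,0,0],[1,-0.4,1,0,0],[1,-0.1,0.5,0,0],[1,0,0,0,0]]'
python3 -c "
from h import *
stack(((.08,.095),))"
```

```text
clock: 24.5
ee_pos: [0.365, -0.2977, 0.0317]
ee_rot: [[-1.0, -0.0, 0.0], [-0.0, 1.0, -0.0], [-0.0, -0.0, -1.0]]
ft_force: [-0.0, 0.2, -0.3]
opening: 0.0667
clock: 25.0
ee_pos: [0.3648, -0.2975, 0.1306]
ee_rot: [[-1.0, -0.001, 0.0], [-0.001, 1.0, -0.0], [-0.0, -0.0, -1.0]]
ft_force: [0.1, 0.2, -0.0]
opening: 0.0663
clock: 25.5
ee_pos: [0.3399, -0.2975, 0.199]
ee_rot: [[-1.0, -0.0, 0.0], [-0.0, 1.0, -0.0], [-0.0, -0.0, -1.0]]
ft_force: [-0.1, 0.3, 0.2]
opening: 0.066
ee [ 0.3399 -0.2975  0.199 ] open 0.06595135656155399
top 5993 z 0.0208 rect [ 0.3645 -0.298 ] [0.08   0.0834] circ [ 0.3659 -0.2984] 0.0561
floor 858 z 0.0132 rect [ 0.3595 -0.2948] [0.0792 0.0725] circ [ 0.3496 -0.2953] 0.0464
weight [ 0.3642 -0.2968] 0.02409873902797699 z 0.0350809912360882 slope [0.00291835 0.00221645]
clock: 26.05
ee_pos: [0.3902, -0.1831, 0.1984]
ee_rot: [[-1.0, -0.001, -0.001], [-0.001, 1.0, 0.001], [0.001, 0.001, -1.0]]
ft_force: [-0.0, -1.4, 0.3]
opening: 0.0793
clock: 26.55
ee_pos: [0.4461, -0.0579, 0.1984]
ee_rot: [[-1.0, -0.001, -0.002], [-0.001, 1.0, 0.001], [0.002, 0.001, -1.0]]
ft_force: [0.3, 0.1, -0.3]
opening: 0.0792
clock: 27.05
ee_pos: [0.4806, 0.0289, 0.1986]
ee_rot: [[-1.0, -0.003, -0.002], [-0.003, 1.0, 0.0], [0.002, 0.0, -1.0]]
ft_force: [0.5, -0.2, -0.2]
opening: 0.0881
ee [0.48059828 0.02892719 0.19855177]
0.08 8480 [0.4781 0.0261 0.089 ] [0.4799 0.026 ] 0.0323
```

```bash

python3 -m handwheel '[[1,0.02,-0.12,0.2,0],[1,0,0,0.9,0],[1,0,0,1,0],[1,0,0,1,0],[1,0,0,0.8,0]]'
python3 -m handwheel '[[1,0,0,0.5,0],[1,0,0,0.2,0],[1,0,0,0,0],[1,0,0,0,0],[-1,0,0,0,0]]'
python3 -m handwheel '[[-1,0,0,0,0],[-1,0,0,0,0],[-1,0,0,0,0],[-1,0,0,0,0],[-1,0,0,0,0]]'
python3 -m handwheel '[[-1,0,0,-0.1,0],[-1,0,0,-0.5,0],[-1,0,0,-0.9,0],[-1,0,0,-1,0],[-1,0,0,-1,0]]'
```

```text
clock: 27.6
ee_pos: [0.4798, 0.0232, 0.1003]
ee_rot: [[-1.0, 0.001, -0.001], [0.001, 1.0, 0.0], [0.001, 0.0, -1.0]]
ft_force: [0.0, 0.3, -0.5]
opening: 0.088
clock: 28.1
ee_pos: [0.4808, 0.0241, 0.0849]
ee_rot: [[-1.0, -0.0, 0.001], [-0.0, 1.0, -0.0], [-0.001, -0.0, -1.0]]
ft_force: [-0.0, -0.3, 0.3]
opening: 0.0825
clock: 28.6
ee_pos: [0.4806, 0.0246, 0.0845]
ee_rot: [[-1.0, -0.0, 0.0], [-0.0, 1.0, 0.0], [-0.0, 0.0, -1.0]]
ft_force: [-0.7, 2.7, 4.1]
opening: 0.0621
clock: 29.1
ee_pos: [0.4798, 0.0243, 0.1719]
ee_rot: [[-1.0, -0.0, -0.003], [-0.0, 1.0, 0.0], [0.003, 0.0, -1.0]]
ft_force: [0.7, 0.1, -5.7]
opening: 0.0621
```

```bash

python3 -m handwheel '[[-1,0.1,0.4,0,0],[-1,0.3,0.8,0,0],[-1,0.4,1,0,0],[-1,0.4,1,0,0],[-1,0.4,1,0,0]]'
python3 -m handwheel '[[-1,0.4,1,0,0],[-1,0.4,1,0,0],[-1,0.4,1,0,0],[-1,0.4,1,0,0],[-1,0.4,1,0,0]]'
python3 -m handwheel '[[-1,0.4,1,0,0],[-1,0.1,0.8,0,0],[-1,0,0.4,0,0],[-1,0,0,0,0],[-1,0,0,0,0]]'
python3 -c "
from h import *
look((.377,.31),.085,'w5.png')"
```

```text
clock: 29.6
ee_pos: [0.4388, 0.1306, 0.1699]
ee_rot: [[-1.0, -0.0, -0.003], [-0.0, 1.0, -0.0], [0.003, -0.0, -1.0]]
ft_force: [0.0, 0.1, -6.4]
opening: 0.0622
clock: 30.1
ee_pos: [0.3886, 0.2554, 0.1699]
ee_rot: [[-1.0, -0.001, -0.003], [-0.001, 1.0, -0.001], [0.003, -0.001, -1.0]]
ft_force: [0.5, -0.5, -6.8]
opening: 0.0622
clock: 30.6
ee_pos: [0.3777, 0.3087, 0.171]
ee_rot: [[-1.0, -0.001, -0.001], [-0.001, 1.0, -0.001], [0.001, -0.001, -1.0]]
ft_force: [0.0, -0.5, -5.7]
opening: 0.0621
ee [0.3777 0.3087 0.171 ] open 0.06205763633358619
top 6716 z 0.0209 rect [0.3761 0.3122] [0.0985 0.0961] circ [0.3768 0.3128] 0.0671
floor 5866 z 0.0133 rect [0.3664 0.3061] [0.0769 0.0821] circ [0.3672 0.3016] 0.0529
```

View pics/w5.png

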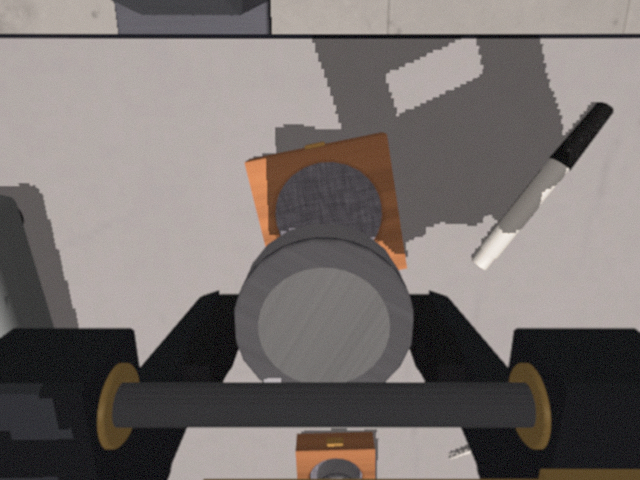

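Weight_1 is held upright at (324,315), and case_1's recess is at (328,205).

```bash

python3 -m handwheel '[[-1,0.05,0.13,0.2,0],[-1,0,0,0.8,0],[-1,0,0,1,0],[-1,0,0,1,0],[-1,0,0,1,0]]'
python3 -m handwheel '[[-1,0,0,0.8,0],[-1,0,0,0.3,0],[-1,0,0,0,0],[-1,0,0,0,0],[-1,0,0,0,0]]'
```

```text
clock: 31.15
ee_pos: [0.3768, 0.3121, 0.0707]
ee_rot: [[-1.0, 0.0, 0.0], [0.0, 1.0, 0.0], [-0.0, 0.0, -1.0]]
ft_force: [0.2, -0.7, -5.7]
opening: 0.0622
clock: 31.65
ee_pos: [0.3772, 0.3128, 0.0452]
ee_rot: [[-1.0, -0.0, 0.002], [-0.0, 1.0, 0.001], [-0.002, 0.001, -1.0]]
ft_force: [0.0, -0.3, -6.1]
opening: 0.0621
```

```bash

python3 -m handwheel '[[-1,0.02,-0.02,0.2,0],[-1,0,0,0.2,0],[-1,0,0,0.08,0],[-1,0,0,0.03,0],[-1,0,0,0,0]]'
```

```text
clock: 32.15
ee_pos: [0.376, 0.312, 0.0325]
ee_rot: [[-1.0, -0.001, 0.0], [-0.001, 1.0, -0.0], [-0.0, -0.0, -1.0]]
ft_force: [-3.9, -3.7, 11.4]
opening: 0.0623
```

```bash

python3 -m handwheel '[[1,0,0,0,0],[1,0,0,0,0],[1,0,0,0,0],[1,0,0,0,0],[1,0,0,0,0]]'
python3 -m handwheel '[[1,0,0,-0.2,0],[1,0,0,-0.7,0],[1,0,0,-1,0],[1,0,0,-1,0],[1,0,0,-1,0]]'
python3 -m handwheel '[[1,0.3,0,-1,0],[1,0.5,0,-1,0],[1,0.2,0,-1,0],[1,0,0,-1,0],[1,0,0,0,0]]'
python3 - <<'E'
from h import *
seated((.376,.312),.05)
m,p,d=shot("top","top1.png"); c=cloud(m,d); Z=c[...,2]
k=np.zeros(Z.shape,bool);k[215:250,165:200]=1;k&=(Z>.03)&(d>0);q=c[k];print("cup",q.min(0),q.max(0),q.mean(0))
E
```

```text
clock: 32.65
ee_pos: [0.3762, 0.3121, 0.0315]
ee_rot: [[-1.0, -0.0, 0.0], [-0.0, 1.0, 0.0], [-0.0, 0.0, -1.0]]
ft_force: [-0.3, 0.6, 0.1]
opening: 0.0881
clock: 33.15
ee_pos: [0.376, 0.312, 0.1303]
ee_rot: [[-1.0, -0.001, 0.0], [-0.001, 1.0, 0.0], [-0.0, 0.0, -1.0]]
ft_force: [-0.2, -0.0, 0.0]
opening: 0.0878
clock: 33.65
ee_pos: [0.3518, 0.3126, 0.2321]
ee_rot: [[-1.0, -0.001, 0.005], [-0.001, 1.0, 0.003], [-0.005, 0.003, -1.0]]
ft_force: [-0.6, 0.3, -0.5]
opening: 0.0882
ee [0.3518 0.3126 0.2321] open 0.08815008257722788
top 6620 z 0.0208 rect [0.3763 0.3124] [0.0992 0.096 ] circ [0.3772 0.3126] 0.0675
floor 829 z 0.0133 rect [0.3712 0.3093] [0.0882 0.0951] circ [0.3594 0.3092] 0.0563
weight [0.3748 0.3124] 0.03235222026705742 z 0.037060164795998954 slope [-3.27109860e-05  5.83413964e-04]
cup [0.45913298 0.30154771 0.03003029] [0.5084821  0.35114183 0.06985282] [0.4857547  0.33001346 0.05344915]
```

View pics/top1.png

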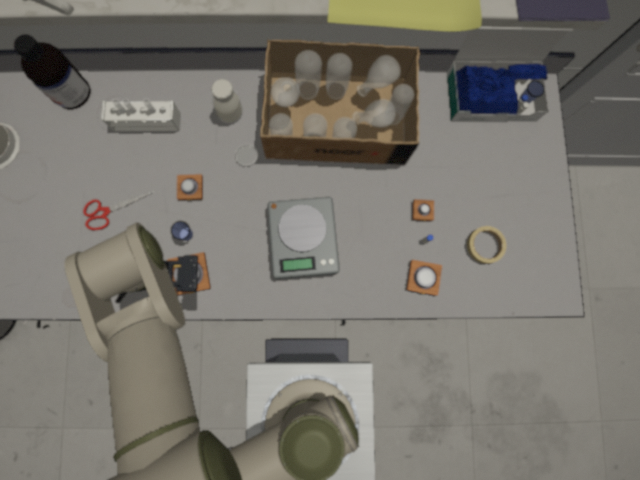

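The final top view shows an empty balance pan, weights in cases 2, 3 and 4, and the cup unmoved at (181,232). The wrist depth shows weight_1 seated in case_1. I'm handing in.

```bash
python3 -c "
from h import *
print(hand_in())"
```

```text
the job is handed in; nothing more can be done
None
```

I moved all four weights off the balance, smallest to largest, and set each one in its own case. I handed the job in at about 34 s of robot time; the hand-in gives no verdict.

- **Weights:** in the depth checks after each placement, every weight was within about 2 mm of its case centre. Top faces read about 1 mm high (35 mm for weights 2–4, 37 mm for weight_1), within calibration error. Weights 1–3 were tilted less than 0.01 rad. I judged weight_4 flat from the wrist picture without a slope fit.
- **Cup:** it moved less than 0.5 mm between the first and last top views.
- **Gripper:** it was left open and clear of everything, with the TCP at z = 0.23 m.
- **What disagreed:** the measured opening while gripping was about 2 mm under each weight's diameter, which had no effect on the placements. In the last top view the arm hid case_1, so weight_1 was checked only by the wrist camera's depth reading.

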